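# Seal the cash box with the sealing pliers

## Robot

A 7-joint arm with a two-finger parallel gripper is mounted at the origin on a cart in front of the work surface, level with it; the furniture and walls round the work are solid. World frame = base frame: x ahead of the robot, y to its left, z up, the work surface at z = 0. Lengths are in mm, angles in rad, forces in N, time in s.
With the tool pointing down it reaches from about 350 to 900 mm from the base axis. Payload 8.1 kg.
Tool frame: the origin (TCP) lies at the very end of the fingers, on their centre line; the grasp point (between the pads) lies 19 mm behind it; z points along the fingers, y is the line along which they close (so a half turn about z gives the same grasp; the last joint's range is limited). The gripper opens to 92 mm and grips with 3 to 60 N. Pads are 19 mm wide; open, the fingers measure 130 mm over their backs; the gripper's body (75 mm by 190 mm) begins 47 mm behind the grasp point.
Start: joints at [1.005, 0.434, 0.025, 1.573, -0.012, 1.134, -0.075], TCP at [279.015, -559.28, 191.642] pointing down, gripper open.
Joint ranges: [-2.62, 2.62], [-0.44, 2.09], [-1.27, 1.32], [0.08, 2.57], [-1.32, 4.46], [0.12, 2], [-2.74, 2.74]. Speed limits (rad/s): [2.22, 2.22, 3.01, 3.01, 3.14, 3.14, 3.14].

## Interface

Orientations are given as a unit quaternion [x, y, z, w].
In Python, from bench import r gives the robot as it stands.
- The arm moves only by the tool carry_out, never from a script. Its argument "commands" is text: rows parted by semicolons, each of 7 numbers parted by spaces: the shift along the world's x, y, z in m, then the turn, a rotation vector about the world's x, y, z in rad, then the opening, from 0 (shut) to 1 (fully open). A call has 1 to 5 rows; each row is the pose to reach, as a shift and turn from the pose commanded when the call began; what a row does not reach only later rows make up. A row lasts 1/12 s, in which the tool goes at most 41.7 mm and 7.16 degrees, less where a joint would pass 70% of its speed; a pose out of reach is approached as far as the arm can. A call with a gripper value outside its range is refused whole. The fingers move at their own pace and stop on an object; the grip force is fixed at half the most. Time passes only in rows, so rows that repeat a pose let the fingers close. It gives the time, the measured TCP pose, the force, the opening and the grip force at its end, in the units of the state.
- r.sense(): the state, without advancing time (a new reading comes with each control period).
- r.camera(name): name is "side" or "top"; returns (picture, depth): 400x640x3 uint8, blue, green, red; 400x640 float32, mm along the optical axis (not along the pixel's ray), 0 where there is no reading.
- r.camera_model(name): a dict with "fx", "fy", "cx", "cy" (pixels), "extrinsics" (4x4, takes a point from world to camera coordinates). Camera axes: x right, y down, z forward; pixel columns grow to the right and rows downward; lengths in mm; the calibration is good to about 2 mm. A picture is of the moment at which its call begins. camera_model takes no time and is no camera call.
- r.sign_off(): hands the job in; it is judged then, once.
The state is a dict: "clock": time; "q": joint angles; "qd": joint speeds; "effort": joint torques, N m; "ee_pos": TCP position; "orientation": TCP orientation; "contact_force": force on the tool from outside, world axes, zero at the start; "ft_torque": the same for the moment, N m; "opening": opening from 0.0 (shut) to 1.0 (fully open); "grasp_force": force on a finger pad.
Only numpy, scipy, OpenCV 4.12 (cv2) and the standard library are available. Lean on these libraries where they do the work, as an engineer would, in place of code of your own. Each camera call takes 0.05 s, during which the arm holds its last target. There are 200 camera calls.

## Task

Take the red-handled sealing pliers out of their holder, put their jaws either side of the two-part snap seal under the lid of the cash box and squeeze the handles until the red cap clicks fully home; do not press the seal with the fingers. Then let the pliers open, draw them off and stand them back in their holder, jaws down, and let go. Leave the date stamp and the coin roll where they stand.

Things in the scene. Friction and masses are not known exactly. Their poses are not given: they have to be found in the camera images.
- pliers: Sprung sealing pliers, red handles, steel jaws, 110 mm long, 0.1 kg, weight mostly in the handles, standing jaws down. Origin on the pivot, 46 mm above the table in the holder; z runs up to the handles, y is the line along which handles and jaws open and close. Jaw tips 42 mm below the origin, handle ends 67 mm above. Both halves turn by equal angles; springs hold them open. Usable either way round.
- pliers_grip (a point): Where to take the handles: midway between them, 42 mm above the pivot, axes as pliers. Each has a flat-sided swelling, 18 mm wide (x) and 18 mm high; over both: 58 mm open, about 35 when the seal is snapped, 32 at the stop. Springs push each out with 9 N (open) to 12 N (shut); the snap adds about 9 N. Squeezed to 48 mm the flats are parallel and the pliers can be carried.
- pliers_bite (a point): Middle between the two jaw pads, 38 mm below the pivot, axes as pliers. Each pad is 14 mm wide (x), 16 mm long (z), 6 mm thick; the clear gap between them is about 33 mm open, 26 to 28 mm with the handles squeezed to 48 to 50 mm, 9 mm at the stop.
- pliers_left: The half of the pliers whose handle is on the pliers' +y side (its jaw is on -y). Origin on the pivot; it turns about x by 0 (open) to 0.33 rad (shut).
- pliers_right: The other half: handle on -y, jaw on +y. Origin on the pivot; it turns about x by 0 (open) to -0.33 rad (shut).
- holder: Black fixed holder: 90 x 90 mm foot with an upright open pocket, outside 28 (x) by 66 (y) mm, walls 4 mm (20 by 58 inside); rim 36 mm above the table, pocket floor 4 mm. Origin under its centre on the table, z up. The open jaws measure 14 (x) by 50 (y) mm overall; pliers' x and y lie along the holder's.
- cash_box: Grey steel cash box with a blue lid, fixed, 135 (x) by 134 (y) by 149 (z) mm. Origin under it on the table; front faces its -x, z up. Its lower front is a panel sloping up and back; the lid overhangs the panel (underside 135 mm above the table, front edge at x = -65 mm), so the seal below cannot be reached straight from above.
- seal: Yellow snap seal with a red cap, on the box's sloping panel; frame as seal_mid. Yellow tongue: y = -9 to -3 mm, 20 mm wide (x), up to z = +9.5 mm. Red cap: disc, radius 9 mm, y = +3 to +9 mm unsnapped. 18 mm over both outer faces unsnapped, 12 snapped. It slides along its y up to 8 mm either way on a weak centring spring (120 N/m), so it centres itself between the jaws.
- seal_mid (a point): Middle of the unsnapped seal on the cap's axis; x = -55, y = 0, z = 62 mm in the box's frame. Its z stands square out of the sloping panel, leaning 25 degrees from vertical to the box's front (-x); the panel is 20 mm below along z. Bring the pliers in against this z, their z along it, their y along its y (the box's y), jaw middle to this point.
- seal_cap (a joint): Travel of the red cap along -y of the seal towards the tongue, m: 0 unsnapped, 0.006 clicked home. A snap spring resists with up to about 9 N up to half way, then pulls it home and keeps it there.
- date_stamp: Black and red date stamp, 30 x 46 x 74 mm, standing loose on the table. Origin under it.
- coin_roll: Brown paper coin roll with a red band, diameter 26, height 52 mm, standing loose. Origin under it.
There are look-alikes about, which are no part of the job. There is more than one size of the pliers; the one meant has the size given above.

How it is judged:
By the outcome, as a careful person would: the job done as asked, in the order asked, and still so for the second after the job is handed in, with the robot touching nothing.
It also fails if it takes over 54 s, if anything falls off the work surface, if the arm or the gripper's body presses on something with over 40 N, if the wrist force passes 120 N, or if a joint passes its speed limit or range.

## Working session

There is one attempt and no reset: what is moved stays moved. The work goes in short steps, Python scripts to look and compute and a tool call to move; the robot and the scene stay as the last step left them, time stands still between calls to the robot, and variables do not carry over. Pictures are saved under pics/ and viewed, at most 12 in all, crops included, and the job is handed in when it is done.

Besides the shell and the picture viewer there is one more tool, called after "Emit:" in YAML: its name, and indented under it one key for each argument. carry_out: Moves the arm, as the interface text tells. Its arguments: {"type":"object","properties":{"commands":{"type":"string"}},"required":["commands"]}

```bash
mkdir -p pics; ls
python3 - <<'E'
from bench import r
import cv2,numpy as np
for n in("side","top"):
    p,d=r.camera(n); cv2.imwrite(f"pics/{n}0.png",p); np.save(f"{n}0.npy",d); m=r.camera_model(n); print(n,m["fx"],m["fy"],m["cx"],m["cy"],np.round(m["extrinsics"],4).tolist())
print(r.sense())
E
```

```text
pics
side 365.7630106375605 365.7630106375605 319.6645711191771 199.5705734828262 [[-0.9272, -0.3745, -0.0009, 472.238], [-0.2354, 0.5847, -0.7764, 251.4855], [0.2913, -0.7197, -0.6303, 802.8394], [0.0, 0.0, 0.0, 1.0]]
top 397.7356807333492 397.7356807333492 316.91095957979144 201.3719844660404 [[-0.0277, -0.9995, -0.0139, -67.836], [-0.9882, 0.0294, -0.1504, 568.9339], [0.1508, 0.0096, -0.9885, 940.4185], [0.0, 0.0, 0.0, 1.0]]
{'clock': 0.1, 'q': array([ 1.00537761,  0.43516905,  0.02498551,  1.57396474, -0.01157014,
        1.13399132, -0.07507592]), 'qd': array([ 3.48523745e-05, -1.91000868e-03,  3.50954773e-05, -1.13670908e-03,
        7.34501047e-04, -2.90754003e-04,  9.68868683e-04]), 'effort': array([ 3.33206714e-03, -6.69125390e+01,  9.87880155e-01, -3.15144181e+01,
       -6.06401707e-02,  3.74759501e-02,  1.25682232e-04]), 'ee_pos': array([ 278.76384704, -558.84972107,  190.92984866]), 'orientation': array([ 9.73348828e-01,  2.29328536e-01, -2.35522361e-04, -6.52938373e-04]), 'contact_force': array([-0.52360774, -0.92265221,  0.18130496]), 'ft_torque': array([-0.01120348,  0.02343684, -0.00765424]), 'grasp_force': 0.0, 'opening': 1.0022694125214338}
```

View pics/side0.png

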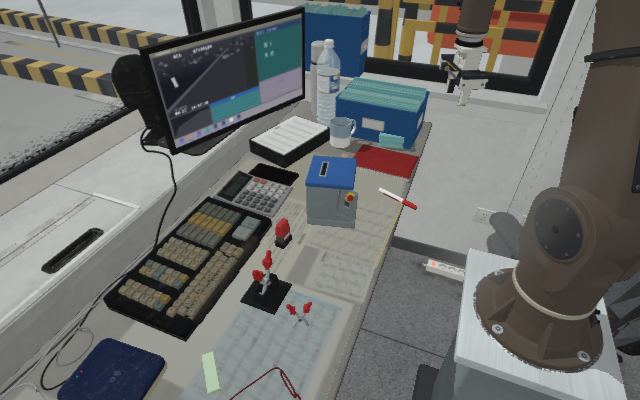

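View pics/top0.png

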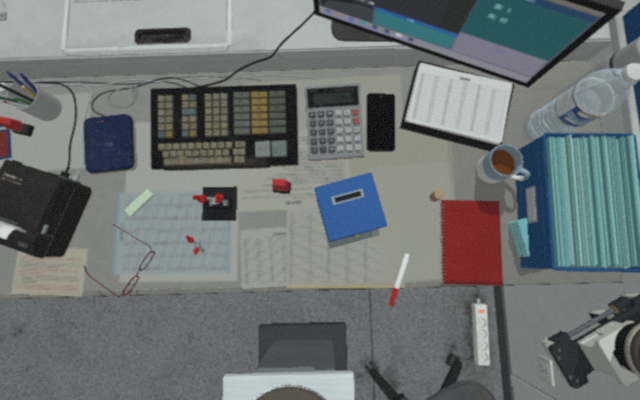

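The side view shows the holder with the red pliers at about (266,280), loose small look-alike pliers at (300,312), the stamp at (282,232) and the box at (331,190) with its seal at (349,198). In the top view the holder is at (219,203), the box at (350,207), the stamp at (281,185) and the coin roll at (438,195).

```bash
cat > h.py <<'E'
import numpy as np,cv2
from bench import r
def ray(n,u,v):
    m=r.camera_model(n);E=np.array(m["extrinsics"]);R,t=E[:3,:3],E[:3,3]
    d=np.array([(u-m["cx"])/m["fx"],(v-m["cy"])/m["fy"],1]);return -R.T@t,R.T@d
def dep(n,u,v,D): o,d=ray(n,u,v);return o+d*D
def atz(n,u,v,z): o,d=ray(n,u,v);return o+d*(z-o[2])/d[2]
def tri(a,b):
    (o,d),(p,e)=ray("side",*a),ray("top",*b)
    s=np.linalg.lstsq(np.c_[d,-e],p-o,rcond=None)[0];A,B=o+d*s[0],p+e*s[1];return (A+B)/2,np.linalg.norm(A-B)
def proj(n,P):
    m=r.camera_model(n);E=np.array(m["extrinsics"]);c=E[:3,:3]@P+E[:3,3];return c[:2]/c[2]*m["fx"]+[m["cx"],m["cy"]]
E
python3 - <<'E'
import cv2,numpy as np
s=cv2.imread("pics/side0.png");t=cv2.imread("pics/top0.png")
a=cv2.resize(s[240:320,230:330],None,fx=4,fy=4,interpolation=2)
b=cv2.resize(s[145:235,295:365],None,fx=4,fy=4,interpolation=2)
c=cv2.resize(t[180:260,180:250],None,fx=4,fy=4,interpolation=2)
d=cv2.resize(t[170:245,310:392],None,fx=4,fy=4,interpolation=2)
W=np.zeros((600,760,3),np.uint8)
for im,y,x in((cv2.resize(a,(360,288)),0,0),(cv2.resize(b,(233,300)),0,400),(cv2.resize(c,(262,300)),300,0),(cv2.resize(d,(328,300)),300,400)): W[y:y+im.shape[0],x:x+im.shape[1]]=im
cv2.imwrite("pics/crop1.png",W)
E
```

```text
(no output)
```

View pics/crop1.png

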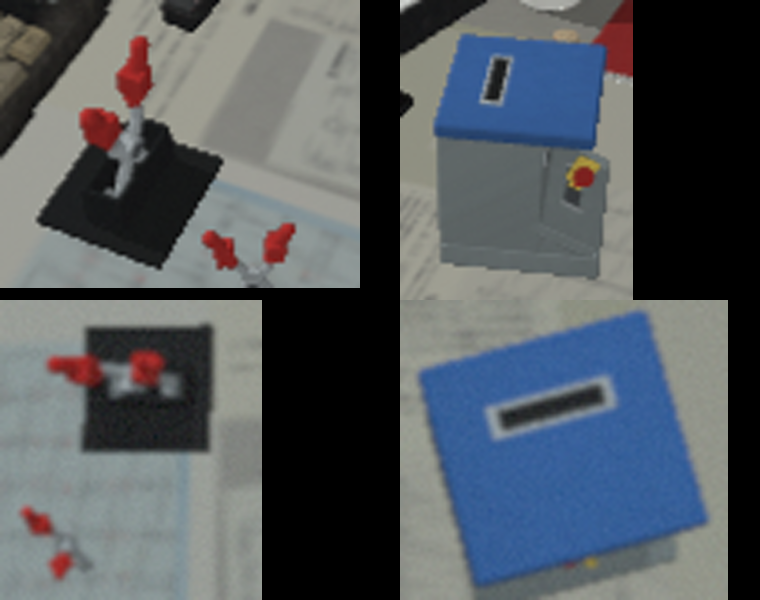

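The enlarged crop shows the pliers standing in the holder, handles spread along the image's left-right. The box's sloping panel faces the robot, with the red and yellow seal at about side (349,198). Next I fit the shapes with depth.

```bash
cat >> h.py <<'E'
def cloud(n,p,d,x0,y0,x1,y1):
    v,u=np.mgrid[y0:y1,x0:x1];D=d[y0:y1,x0:x1]
    m=r.camera_model(n);E=np.array(m["extrinsics"]);R,t=E[:3,:3],E[:3,3]
    c=np.stack([(u-m["cx"])/m["fx"]*D,(v-m["cy"])/m["fy"]*D,D],-1)
    return ((c-t)@R).astype(float),cv2.cvtColor(p[y0:y1,x0:x1],cv2.COLOR_BGR2HSV).astype(int)
E
python3 - <<'E'
from h import *
np.set_printoptions(precision=1,suppress=True)
T=cv2.imread("pics/top0.png");S=cv2.imread("pics/side0.png");td=np.load("top0.npy");sd=np.load("side0.npy")
def rect(P): 
    (c,s,a)=cv2.minAreaRect(P[:,:2].astype(np.float32)); return np.array(c),np.array(s),a
red=lambda h:((h[...,0]<8)|(h[...,0]>172))&(h[...,1]>130)&(h[...,2]>80)
P,h=cloud("top",T,td,305,165,395,250)
q=P[(h[...,0]>100)&(h[...,0]<125)&(h[...,1]>120)]; print("table z",np.median(cloud("top",T,td,240,200,260,230)[0][...,2]))
print("lid",np.median(q[:,2]),rect(q[abs(q[:,2]-np.median(q[:,2]))<10]))
P,h=cloud("top",T,td,180,180,245,228)
k=(h[...,2]<60)&(P[...,2]<20); print("foot",rect(P[k]),np.median(P[k][:,2]))
k=(h[...,2]<70)&(P[...,2]>25)&(P[...,2]<45);print("rim",rect(P[k]),np.median(P[k][:,2]))
R=P[red(h)]; print("top red",len(R));print(R[np.argsort(R[:,1])][::3])
P,h=cloud("side",S,sd,235,240,285,310); k=red(h);R=P[k];print("side red",len(R));print(R[np.argsort(R[:,1])][::6])
k=(h[...,2]<60)&(P[...,2]>28)&(P[...,2]<45);print("side rim",rect(P[k]),np.median(P[k][:,2]))
P,h=cloud("side",S,sd,335,185,362,210);R=P[red(h)];print("cap",len(R),R.mean(0))
Y=P[(h[...,0]>15)&(h[...,0]<35)&(h[...,1]>130)];print("yel",len(Y),Y.mean(0))
E
```

```text
table z 0.3420605049124071
lid 147.9993933072424 (array([ 537.6, -157.4]), array([123.2, 131.3]), 13.77133846282959)
foot (array([576. , 168.2]), array([83.2, 83.5]), 88.21864318847656) 3.3567542150766725
rim (array([575.2, 168.6]), array([64.2, 28.6]), 88.4869613647461) 34.220134574504335
top red 134
[[575.  133.4 113.4]
 [578.1 134.6 108.9]
 [577.6 136.1 112. ]
 [574.8 137.5 115.4]
 [571.  138.8 110.1]
 [568.7 140.3  95.2]
 [575.5 140.8 111.8]
 [575.3 142.8 112.9]
 [573.4 143.4 110.6]
 [579.2 145.1 104.1]
 [566.9 145.7  92.3]
 [568.6 146.8  97.2]
 [583.2 147.5  95.1]
 [566.2 148.5  81.5]
 [581.2 150.2  93.6]
 [588.7 150.9  34.2]
 [576.  151.8  96.2]
 [574.  152.4  94. ]
 [581.2 152.6  93.7]
 [581.  154.5  95.3]
 [599.3 163.6   4.2]
 [602.4 174.2   3.2]
 [576.6 181.6  83. ]
 [581.7 182.1  81.6]
 [569.9 182.4  80. ]
 [578.3 182.6  87.8]
 [576.1 182.9  86.7]
 [583.3 183.   86.7]
 [568.2 183.8  91.5]
 [567.5 184.7  96.2]
 [577.3 185.4  94.2]
 [575.2 185.9  92.7]
 [581.5 186.7  98.1]
 [577.4 187.8  94.1]
 [574.3 188.6  99. ]
 [579.6 189.8  95.5]
 [570.5 190.4  93.2]
 [569.7 191.1  98.4]
[... 392 characters left out ...]

 [574.6 152.2  93.7]
 [571.1 154.6  91.2]
 [568.2 155.5  90.1]
 [575.3 155.9  90.8]
 [577.9 156.5  87.1]
 [565.7 156.9  82.8]
 [575.1 157.4  85.9]
 [574.5 157.7  89.9]
 [567.  158.3  87. ]
 [566.8 183.   78.1]
 [566.2 185.2  94. ]
 [575.  186.6  94.9]
 [567.5 189.7  82.1]
 [566.3 192.   81.9]
 [568.4 194.4  93.6]
 [568.1 195.3  91.5]
 [568.1 197.   83.6]
 [571.9 197.6  89.1]
 [572.6 197.8  82.4]
 [568.3 198.4  94.9]
 [575.7 198.5 111. ]
 [568.3 199.5  89.6]
 [570.  201.2 107. ]
 [572.9 203.3 111.2]
 [570.7 204.7 104.2]
 [263.2 607.6 701.7]]
side rim (array([630.5, 131.8]), array([ 72.7, 197. ]), 51.78252410888672) 32.06520888326615
cap 26 [ 483.8 -161.6   61.9]
yel 29 [ 489.  -172.2   62.1]
```

Emit:
carry_out:
  commands: "0.02 0.036 0.01 0 0 -0.1 1;0.04 0.072 0.02 0 0 -0.2 1;0.06 0.108 0.03 0 0 -0.3 1;0.08 0.144 0.03 0 0 -0.4 1;0.1 0.17 0.03 0 0 -0.49 1"

```text
clock: 0.52
ee_pos: [379.9, -386.4, 222.1]
orientation: [1.0, -0.016, 0.0, -0.0]
contact_force: [1.1, 0.9, -0.7]
opening: 1.0
grasp_force: 0.0
```

Emit:
carry_out:
  commands: "0.01 0.039 0 0 0 0 1;0.02 0.078 0 0 0 0 1;0.03 0.117 0 0 0 0 1;0.04 0.156 0 0 0 0 1;0.05 0.195 0 0 0 0 1"

```text
clock: 0.93
ee_pos: [428.8, -192.3, 221.5]
orientation: [1.0, -0.014, -0.0, 0.0]
contact_force: [0.2, 0.7, 0.2]
opening: 0.996
grasp_force: 0.0
```

Emit:
carry_out:
  commands: "0.014 0.038 0 0 0 0 1;0.028 0.076 0 0 0 0 1;0.042 0.114 0 0 0 0 1;0.056 0.152 0 0 0 0 1;0.07 0.19 0 0 0 0 1"

```text
clock: 1.35
ee_pos: [499.0, -2.4, 221.6]
orientation: [1.0, -0.014, -0.0, 0.0]
contact_force: [1.7, -0.7, 0.6]
opening: 1.0
grasp_force: 0.0
```

Emit:
carry_out:
  commands: "0.015 0.035 0 0 0 0 1;0.03 0.07 0 0 0 0 1;0.045 0.105 0 0 0 0 1;0.06 0.14 0 0 0 0 1;0.075 0.17 0 0 0 0 1"

```text
clock: 1.77
ee_pos: [574.0, 168.5, 221.2]
orientation: [1.0, -0.013, -0.0, -0.0]
contact_force: [0.1, -0.5, 0.7]
opening: 0.996
grasp_force: 0.0
```

Run:
```python
from h import *
from scipy.spatial.transform import Rotation as Ro
s=r.sense();print(s["q"],s["ee_pos"],Ro.from_quat(s["orientation"]).as_matrix().round(3),s["opening"])
```

```text
[-0.17902789  0.38887471 -0.27486951  1.57976559  0.11040872  1.18888789
 -2.07253073] [573.9729329  168.47011348 221.23824145] [[ 1.    -0.026 -0.001]
 [-0.026 -1.     0.   ]
 [-0.001 -0.    -1.   ]] 0.9957474859948049
```

Emit:
carry_out:
  commands: "0.001 0 -0.035 0 0 0 1;0.001 0 -0.07 0 0 0 1;0.001 0 -0.105 0 0 0 0.95;0.001 0 -0.135 0 0 0 0.85;0.001 0 -0.151 0 0 0 0.8"

```text
clock: 2.18
ee_pos: [572.5, 164.8, 66.5]
orientation: [1.0, -0.013, -0.003, 0.001]
contact_force: [-0.2, -0.3, 0.4]
opening: 0.858
grasp_force: 0.0
```

Emit:
carry_out:
  commands: "0 0 0 0 0 0 0.7;0 0 0 0 0 0 0.62;0 0 0 0 0 0 0.56;0 0 0 0 0 0 0.52;0 0 0 0 0 0 0.52"

```text
clock: 2.6
ee_pos: [576.7, 166.1, 73.1]
orientation: [1.0, -0.014, 0.002, -0.001]
contact_force: [-0.3, -1.6, 6.2]
opening: 0.533
grasp_force: 10.4
```

Run:
```python
from h import *
s=r.sense();print(s["ee_pos"],s["opening"],s["grasp_force"],s["contact_force"])
S,sd=r.camera("side");T,td=r.camera("top")
W=np.zeros((480,760,3),np.uint8)
W[:,:380]=cv2.resize(S[220:316,226:302],(380,480),interpolation=2);W[:,380:]=cv2.resize(T[155:251,172:248],(380,480),interpolation=2);cv2.imwrite("pics/g1.png",W)
```

```text
[576.65058686 166.10523807  73.07999849] 0.5330469473386605 10.365471839904785 [-0.26359238 -1.61939926  6.24632783]
```

View pics/g1.png

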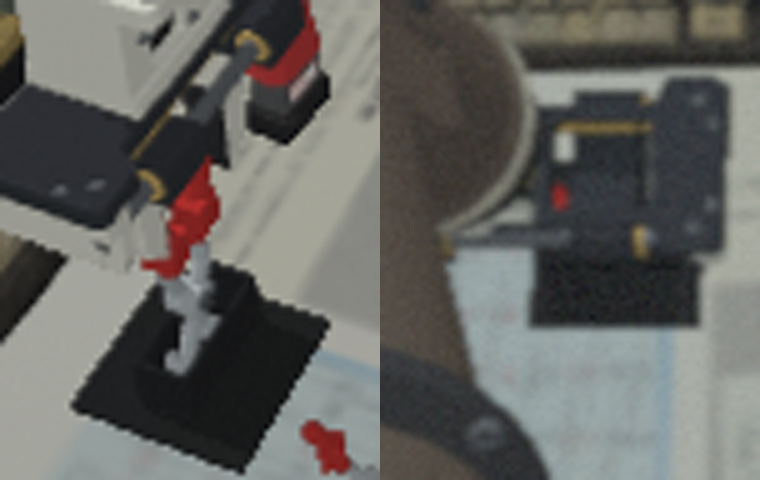

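The crop shows both fingers on the red swellings and the jaws still in the pocket. I let it settle, then lift.

Emit:
carry_out:
  commands: "0 0.002 0 0 0 0 0.52;0 0.002 0 0 0 0 0.52;0 0.002 0 0 0 0 0.52;0 0.002 0 0 0 0 0.52;0 0.002 0 0 0 0 0.52"

```text
clock: 3.12
ee_pos: [576.6, 167.9, 72.8]
orientation: [1.0, -0.014, 0.002, -0.0]
contact_force: [0.6, -1.8, 7.8]
opening: 0.523
grasp_force: 10.5
```

Emit:
carry_out:
  commands: "0 0 0 0 0 0 0.52;0 0 0.006 0 0 0 0.52;0 0 0.012 0 0 0 0.52;0 0 0.018 0 0 0 0.52;0 0 0.024 0 0 0 0.52"

```text
clock: 3.53
ee_pos: [575.1, 168.0, 95.6]
orientation: [1.0, -0.014, 0.0, -0.0]
contact_force: [0.1, 0.2, -1.5]
opening: 0.522
grasp_force: 7.4
```

Emit:
carry_out:
  commands: "0 0 0.01 0 0 0 0.52;0 0 0.025 0 0 0 0.52;0 0 0.04 0 0 0 0.52;0 0 0.05 0 0 0 0.52;0 0 0.05 0 0 0 0.52"

```text
clock: 3.95
ee_pos: [576.5, 168.4, 147.4]
orientation: [1.0, -0.014, 0.002, -0.001]
contact_force: [0.4, 0.0, -0.9]
opening: 0.521
grasp_force: 7.4
```

Emit:
carry_out:
  commands: "0 0 0 0 0 0 0.52;0 0 0 0 0 0 0.52;0 0 0 0 0 0 0.52;0 0 0 0 0 0 0.52;0 0 0 0 0 0 0.52"

```text
clock: 4.37
ee_pos: [574.7, 167.6, 144.0]
orientation: [1.0, -0.014, -0.001, 0.0]
contact_force: [-0.2, 0.5, -1.2]
opening: 0.523
grasp_force: 7.4
```

Run:
```python
from h import *
s=r.sense();print(s["ee_pos"],s["opening"],s["grasp_force"],s["contact_force"])
S,sd=r.camera("side");np.save("sg2.npy",sd);cv2.imwrite("pics/sg2full.png",S)
W=cv2.resize(S[200:310,215:305],(491,600),interpolation=2);cv2.imwrite("pics/g2.png",W)
```

```text
[574.66053626 167.60827405 143.98127813] 0.5230682178619642 7.382977902889252 [-0.19889228  0.49892828 -1.18065172]
```

View pics/g2.png

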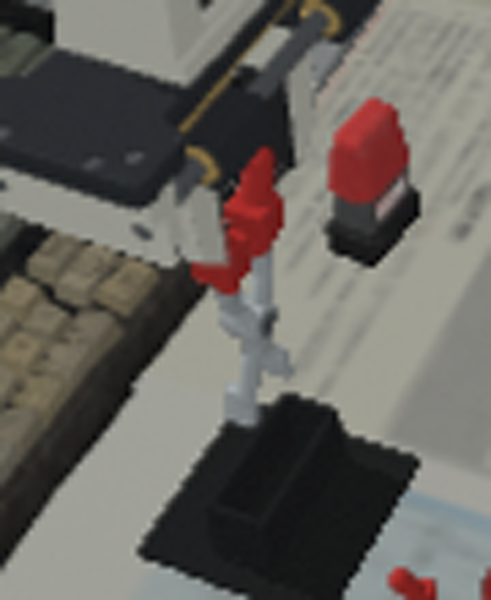

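Pliers are out of the pocket and hang straight in the grip. I measure jaw-tip and handle positions relative to the TCP.

Run:
```python
from h import *
np.set_printoptions(precision=1,suppress=True)
S=cv2.imread("pics/sg2full.png");sd=np.load("sg2.npy")
P,h=cloud("side",S,sd,248,225,275,285)
m=(abs(P[...,0]-572)<25)&(abs(P[...,1]-168)<32)&(P[...,2]>60)&(P[...,2]<190)
Q=P[m];H=h[m];rd=((H[:,0]<8)|(H[:,0]>172))&(H[:,1]>130)
g=Q[(~rd)&(Q[:,2]<142)];print(len(g));g=g[np.argsort(g[:,2])]
for a in range(70,142,8):
    k=g[(g[:,2]>=a)&(g[:,2]<a+8)]
    if len(k):print(a,len(k),k.min(0),k.max(0),np.median(k,0))
print(g[:12]);R=Q[rd];print("red",R.min(0),R.max(0));print(R[np.argsort(-R[:,2])][:8]); 
print("tip expect px",proj("side",np.array([575,150,80.])))
```

```text
217
70 12 [569.7 154.7  72.5] [582.3 188.2  77.9] [574.2 160.   75.8]
78 27 [568.8 157.   78.3] [582.  188.   85.3] [573.9 185.2  81.3]
86 35 [569.1 156.4  86.1] [583.5 187.8  93.8] [574.5 181.5  89.2]
94 15 [569.1 176.9  94.1] [575.3 184.5 100.8] [571.4 181.4  98.3]
102 16 [569.5 174.4 102.7] [577.7 181.8 109.7] [572.6 178.3 106.1]
110 19 [567.1 162.7 110. ] [582.3 179.1 118. ] [569.7 176.9 115.5]
118 43 [567.1 162.4 118. ] [584.9 178.7 126. ] [572.4 174.8 122.9]
126 27 [568.4 163.4 126.1] [581.3 179.8 133.9] [574.6 168.6 130.1]
134 23 [569.2 160.2 134.1] [581.6 182.  142. ] [574.9 164.3 138.8]
[[570.1 155.3  72.5]
 [570.6 159.   72.9]
 [577.8 159.5  73.7]
 [582.3 186.6  75. ]
 [570.1 154.7  75.2]
 [576.6 187.8  75.8]
 [574.6 160.2  75.9]
 [577.2 186.5  77.2]
 [573.8 188.2  77.4]
 [569.7 159.8  77.6]
 [571.6 187.6  77.9]
 [575.  159.1  77.9]]
red [567.  143.  146.3] [584.9 189.9 188.7]
[[574.6 150.5 188.7]
 [576.1 147.9 188.7]
 [573.3 149.  187.8]
 [575.7 153.  187.8]
 [574.4 155.4 187.5]
 [575.1 145.9 187.3]
 [572.2 151.  187.2]
 [574.6 151.1 186.5]]
tip expect px [266.9 263.4]
```

Emit:
carry_out:
  commands: "-0.016 -0.03 0.02 0 0 0.05 0.52;-0.032 -0.06 0.04 0 0 0.1 0.52;-0.048 -0.09 0.06 0 0 0.16 0.52;-0.064 -0.12 0.075 0 0 0.22 0.52;-0.08 -0.15 0.075 0 0 0.267 0.52"

```text
clock: 4.83
ee_pos: [495.9, 16.9, 222.6]
orientation: [0.993, 0.121, 0.002, 0.0]
contact_force: [1.2, 0.5, -0.9]
opening: 0.522
grasp_force: 7.4
```

Emit:
carry_out:
  commands: "-0.02 -0.032 0 0.02 -0.08 0 0.52;-0.04 -0.064 0 0.04 -0.16 0 0.52;-0.06 -0.096 0 0.06 -0.25 0 0.52;-0.075 -0.128 0 0.08 -0.33 0 0.52;-0.085 -0.16 0 0.104 -0.424 0 0.52"

```text
clock: 5.25
ee_pos: [415.6, -120.1, 218.9]
orientation: [0.975, 0.118, 0.185, -0.026]
contact_force: [-0.3, 1.0, -1.0]
opening: 0.523
grasp_force: 7.4
```

Emit:
carry_out:
  commands: "0 0 0 0 0 0 0.52;0 0 0 0 0 0 0.52;0 0 0 0 0 0 0.52;0 0 0 0 0 0 0.52"

```text
clock: 5.58
ee_pos: [418.6, -116.7, 218.7]
orientation: [0.975, 0.12, 0.183, -0.028]
contact_force: [0.3, 0.4, -0.8]
opening: 0.521
grasp_force: 7.4
```

Run:
```python
from h import *
from scipy.spatial.transform import Rotation as Ro
np.set_printoptions(precision=3,suppress=True)
s=r.sense();M=Ro.from_quat(s["orientation"]).as_matrix();print(s["q"],s["ee_pos"],M)
z=np.array([-.4104,-.1008,.9063]);y=np.array([.2385,-.9711,0]);x=np.cross(y,-z)
print("turn left",Ro.from_matrix(np.c_[x,y,-z]@M.T).as_rotvec())
S=np.array([486.8,-169.8,62])
for k in(134,64):print(k,(S+k*z-s["ee_pos"])/1000)
```

```text
[ 0.447 -0.076 -0.094  2.219 -0.339  0.721 -0.748] [ 418.645 -116.679  218.714] [[ 0.904  0.245  0.35 ]
 [ 0.225 -0.97   0.098]
 [ 0.363 -0.01  -0.932]]
turn left [ 0.006 -0.065 -0.007]
134 [ 0.013 -0.067 -0.035]
64 [ 0.042 -0.06  -0.099]
```

Emit:
carry_out:
  commands: "0 -0.02 0 0 -0.02 0 0.52;0 -0.04 -0.005 0.006 -0.045 -0.004 0.52;0.004 -0.058 -0.015 0.006 -0.065 -0.007 0.52;0.01 -0.067 -0.03 0.006 -0.065 -0.007 0.52;0.013 -0.067 -0.035 0.006 -0.065 -0.007 0.52"

```text
clock: 6.0
ee_pos: [431.5, -185.5, 182.0]
orientation: [0.97, 0.116, 0.214, -0.026]
contact_force: [-0.3, 1.0, -1.2]
opening: 0.52
grasp_force: 7.4
```

Emit:
carry_out:
  commands: "0 0 0 0 0 0 0.52;0 0 0 0 0 0 0.52;0 0 0 0 0 0 0.52;0 0 0 0 0 0 0.52;0 0 0 0 0 0 0.52"

```text
clock: 6.42
ee_pos: [431.1, -184.3, 184.2]
orientation: [0.969, 0.117, 0.215, -0.026]
contact_force: [-0.3, -0.1, -1.1]
opening: 0.519
grasp_force: 7.4
```

```bash
cat > st.py <<'E'
from h import *
from scipy.spatial.transform import Rotation as Ro
np.set_printoptions(precision=4,suppress=True)
s=r.sense();M=Ro.from_quat(s["orientation"]).as_matrix();print(s["q"],s["ee_pos"],s["opening"],s["grasp_force"],s["contact_force"])
z=np.array([-.4104,-.1008,.9063]);y=np.array([.2385,-.9711,0]);x=np.cross(y,-z)
print("turn left",Ro.from_matrix(np.c_[x,y,-z]@M.T).as_rotvec())
S=np.array([486.8,-169.8,62])
for k in(134,64):print(k,(S+k*z-s["ee_pos"])/1000)
E
cat st.py > a.py
cat >> a.py <<'E'
I,D=r.camera("side");np.save("s3.npy",D);cv2.imwrite("pics/s3full.png",I)
cv2.imwrite("pics/g3.png",cv2.resize(I[125:235,290:390],(545,600),interpolation=2))
E
python3 a.py
```

```text
[ 0.5105  0.0294  0.0417  2.2483 -0.5481  0.6189 -0.3672] [ 431.0863 -184.3159  184.218 ] 0.5192232888001544 7.379250302910805 [-0.281  -0.1021 -1.0863]
turn left [0.0001 0.001  0.0011]
134 [ 0.0007  0.001  -0.0008]
64 [ 0.0294  0.0081 -0.0642]
```

View pics/g3.png

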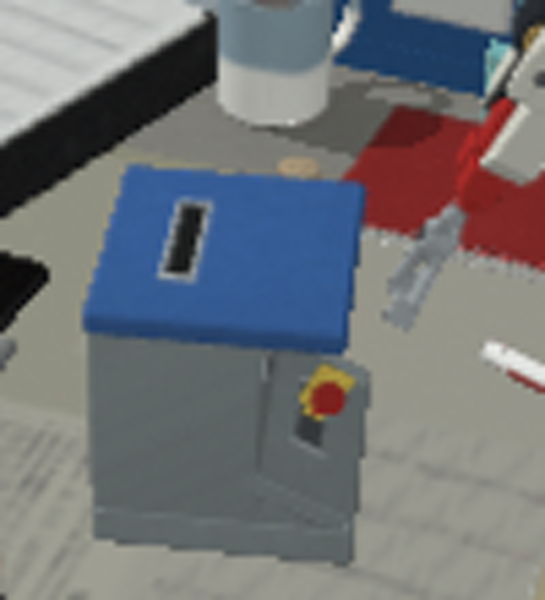

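The crop shows the pliers aligned in front of the lid, near jaw tip at about side (363.4,184.6) and the cap at about (350,198). I check these against the predicted pixels.

Run:
```python
from h import *
tz=np.array([.4104,.1008,-.9063]);T=np.array([431.1,-184.3,184.2]);y=np.array([-.2385,.9711,0])
for d in(65,68,71):print(d,proj("side",T+d*tz+16*y))
print("cap",proj("side",np.array([486.8,-169.8,62])+9*y))
S=cv2.imread("pics/s3full.png");D=np.load("s3.npy")
P,h=cloud("side",S,D,355,150,380,190);m=(abs(P-(T+45*tz))<[25,40,60]).all(-1)&(h[...,1]<80)
Q=P[m]-T;np.set_printoptions(precision=1,suppress=True)
L=np.c_[Q@tz,Q@y,Q@np.cross(y,tz)];L=L[np.argsort(-L[:,0])];print(len(L));print(L[:24])
```

```text
65 [361.75251618 181.72256821]
68 [361.20250203 182.50625934]
71 [360.65457705 183.2869737 ]
cap [349.44350525 197.81993313]
157
[[68.9 -6.9  1.5]
 [68.5 20.2  9. ]
 [68.4 20.3  2.9]
 [68.3 20.2 -3.2]
 [68.3 -3.8 -1.7]
 [68.1 16.1 -3.6]
 [66.9 20.5  5.1]
 [65.9 -4.6 -3.1]
 [65.7 20.2  7.4]
 [65.  -5.4 -0.6]
 [64.9 21.2  1. ]
 [64.9 23.3 -1.9]
 [64.7 -4.7  5.5]
 [64.7 19.5  3.8]
 [64.4 -6.8 -4.1]
 [64.1 -6.1  2. ]
 [63.8 21.   9.4]
 [63.1 19.9  5.9]
 [63.  21.8 -3. ]
 [62.1 -5.3 -2.2]
 [61.9 19.4  2.2]
 [61.8 19.7  8.2]
 [61.7 21.7 -0.7]
 [61.3 20.1 -4.1]]
```

Emit:
carry_out:
  commands: "0.004 0.001 -0.008 0 0 0 0.53;0.008 0.002 -0.017 0 0 0 0.53;0.012 0.003 -0.026 0 0 0 0.53;0.016 0.004 -0.034 0 0 0 0.53;0.019 0.005 -0.041 0 0 0 0.53"

```text
clock: 6.88
ee_pos: [450.1, -179.5, 141.6]
orientation: [0.969, 0.116, 0.215, -0.026]
contact_force: [-0.5, 0.1, -0.5]
opening: 0.527
grasp_force: 7.3
```

Emit:
carry_out:
  commands: "0 0 0 0 0 0 0.53;0 0 0 0 0 0 0.53;0 0 0 0 0 0 0.53;0 0 0 0 0 0 0.53;0 0 0 0 0 0 0.53"

```text
clock: 7.3
ee_pos: [449.9, -180.0, 143.0]
orientation: [0.969, 0.116, 0.215, -0.026]
contact_force: [0.6, 0.4, -1.4]
opening: 0.531
grasp_force: 7.3
```

```bash
cat st.py > a.py
cat >> a.py <<'E'
I,D=r.camera("side");A,_=r.camera("top");np.save("s4.npy",D);cv2.imwrite("pics/s4full.png",I)
W=np.zeros((480,800,3),np.uint8);W[:,:400]=cv2.resize(I[160:232,320:380],(400,480),interpolation=2);W[:,400:]=cv2.resize(A[215:287,322:382],(400,480),interpolation=2)
cv2.imwrite("pics/g4.png",W)
T=s["ee_pos"];tz=-z;yy=-y
P,h=cloud("side",I,D,340,170,375,215);m=(abs(P-(T+45*tz))<[25,40,60]).all(-1)&(h[...,1]<80)
Q=P[m]-T;np.set_printoptions(precision=1,suppress=True)
L=np.c_[Q@tz,Q@yy,Q@np.cross(yy,tz)];L=L[(L[:,0]>50)&(L[:,0]<72)&(abs(L[:,2])<9)]
print(np.histogram(L[:,1],np.arange(-22,26,3)))
E
python3 a.py
```

```text
[ 0.5002  0.118   0.0136  2.2819 -0.6481  0.5021 -0.2822] [ 449.8934 -179.9895  142.9566] 0.5307388080387032 7.318748831748962 [ 0.6155  0.3929 -1.3664]
turn left [0.     0.0008 0.0024]
134 [-0.0181 -0.0033  0.0405]
64 [ 0.0106  0.0037 -0.023 ]
(array([ 0,  0,  0,  0,  5, 11,  3,  0,  0,  0,  0,  0,  5, 17,  9]), array([-22, -19, -16, -13, -10,  -7,  -4,  -1,   2,   5,   8,  11,  14,
        17,  20,  23]))
```

View pics/g4.png

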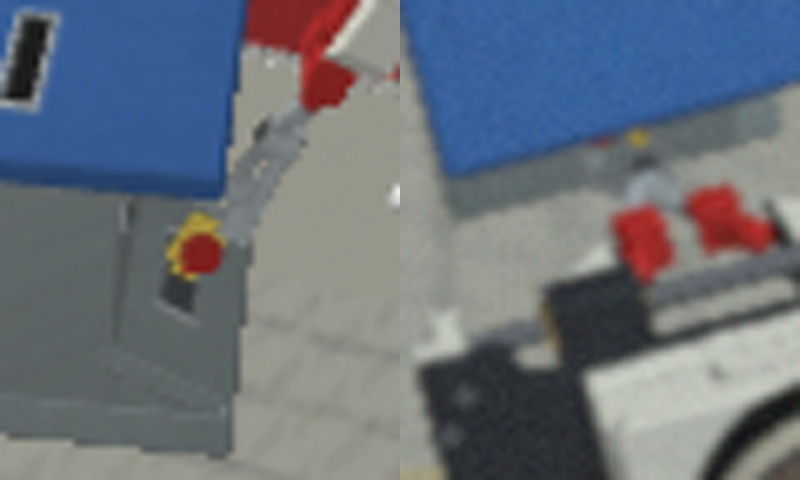

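Top half of the crop: seal cap and tongue at about (352.3,236.3) and (357.7,235.5), pliers' pivot at about (359.8,243). I check both by projection.

Run:
```python
from h import *
z=np.array([-.4104,-.1008,.9063]);y=np.array([-.2385,.9711,0]);T=np.array([449.9,-180,143]);S=np.array([486.8,-169.8,62])
print("cap",proj("top",S+6*y+7*z),"tongue",proj("top",S-6*y+8*z),"pivot",proj("top",T-22*z),proj("top",T-28*z))
for s in(24,-24):print("swell",proj("top",T+19*z+s*y))
P=S+26*z;print("pivot on axis",proj("top",S+60*z))
```

```text
cap [351.65666792 233.81808027] tongue [356.59943463 232.61532142] pivot [359.74965809 242.5170561 ] [359.20726253 241.53946508]
swell [352.81504388 252.56975452]
swell [374.47504739 246.54014265]
pivot on axis [358.54916139 241.23379725]
```

Emit:
carry_out:
  commands: "0.003 0.001 -0.006 0 0 0 0.535;0.005 0.001 -0.012 0 0 0 0.535;0.008 0.002 -0.018 0 0 0 0.535;0.011 0.003 -0.0235 0 0 0 0.535;0.011 0.003 -0.0235 0 0 0 0.535"

```text
clock: 7.82
ee_pos: [460.8, -176.3, 117.6]
orientation: [0.969, 0.116, 0.214, -0.026]
contact_force: [2.1, 0.8, -4.6]
opening: 0.539
grasp_force: 9.6
```

Emit:
carry_out:
  commands: "0 0 0 0 0 0 0.535;0 0 0 0 0 0 0.535;0 0 0 0 0 0 0.535;0 0 0 0 0 0 0.535;0 0 0 0 0 0 0.535"

```text
clock: 8.23
ee_pos: [460.8, -176.8, 119.2]
orientation: [0.969, 0.116, 0.215, -0.026]
contact_force: [1.0, 0.3, -4.2]
opening: 0.536
grasp_force: 8.7
```

```bash
cat st.py > a.py
cat >> a.py <<'E'
I,D=r.camera("side");A,_=r.camera("top");cv2.imwrite("pics/s5full.png",I)
W=np.zeros((480,800,3),np.uint8);W[:,:400]=cv2.resize(I[160:232,320:380],(400,480),interpolation=2);W[:,400:]=cv2.resize(A[215:287,322:382],(400,480),interpolation=2)
cv2.imwrite("pics/g5.png",W)
E
python3 a.py
```

```text
[ 0.5044  0.1732 -0.0158  2.2958 -0.7198  0.4367 -0.2197] [ 460.773  -176.8487  119.1934] 0.5358248331942099 8.667436838150024 [ 0.9818  0.2926 -4.1945]
turn left [-0.0002  0.0003  0.0022]
134 [-0.029  -0.0065  0.0643]
64 [-0.0002  0.0006  0.0008]
```

View pics/g5.png

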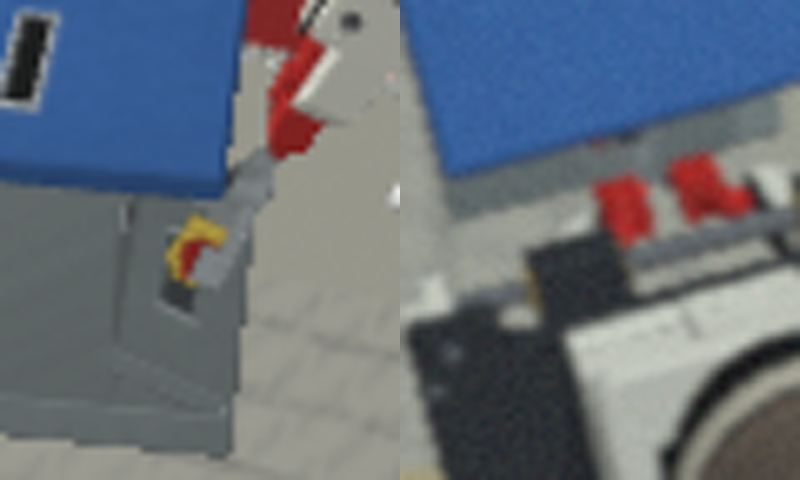

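The crop shows the near jaw over the right part of the cap. I check depth to see where jaws and cap are.

Run:
```python
from h import *
np.set_printoptions(precision=1,suppress=True,linewidth=150)
z=np.array([-.4104,-.1008,.9063]);y=np.array([-.2385,.9711,0]);x=np.cross(y,z);S=np.array([486.8,-169.8,62])
s=r.sense();T=s["ee_pos"]
def loc(P):Q=P-S;return np.stack([Q@x,Q@y,Q@z],-1)
B=[]
for n in range(4):
    I,D=r.camera("side");B.append(D)
D=np.median(B,0)
for name,I2,D2 in(("now",I,D),("before",cv2.imread("pics/side0.png"),np.load("side0.npy"))):
    P,h=cloud("side",I2,D2,343,188,358,210);L=loc(P)
    rd=((h[...,0]<8)|(h[...,0]>172))&(h[...,1]>130);ye=(h[...,0]>15)&(h[...,0]<35)&(h[...,1]>130)
    print(name,"red",rd.sum(),L[rd].mean(0),L[rd].min(0),L[rd].max(0),"yel",ye.sum(),L[ye].mean(0),L[ye].min(0),L[ye].max(0))
P,h=cloud("side",I,D,345,180,372,208);L=loc(P);m=(L[...,1]>11)&(abs(L[...,0])<14)&(abs(L[...,2])<30);q=L[m];print("jaw",len(q));print(q[np.argsort(q[:,2])][:40:2])
for sgn in(20,-13):print(sgn,[proj("side",T-d*z+sgn*y+xx*x) for d,xx in((68,7),(68,-7),(52,7),(52,-7))])
print(s["contact_force"],s["grasp_force"],s["ft_torque"])
```

```text
now red 9 [ 3.8 11.9  1. ] [ 2.   9.9 -9.5] [ 6.5 14.9  7.1] yel 26 [ 2.7  0.7 -0.8] [ -6.4  -3.3 -19.2] [8.9 5.4 9.3]
before red 26 [-1.   8.7  0.3] [ -8.2   5.  -10.3] [ 6.3 12.9  7.4] yel 29 [ 1.5 -2.9 -0.5] [-10.3  -6.9 -19.8] [8.7 5.5 8.9]
jaw 74
[[-11.3  19.3 -22.2]
 [-10.2  11.8 -21.5]
 [-10.4  16.6 -21. ]
 [-12.8  11.1 -20.5]
 [ -0.7  19.2 -20.2]
 [ -1.4  27.9 -19.9]
 [  2.9  17.5 -19.8]
 [ -3.9  22.1 -19.7]
 [ -3.2  18.7 -19.1]
 [  2.4  27.1 -18.8]
 [ -5.5  13.6 -18.4]
 [  0.1  27.2 -17.2]
 [ -4.9  20.2  -4. ]
 [ -7.4  19.6  -3. ]
 [ -1.   19.7  -2.7]
 [ -9.9  19.4  -1.7]
 [ -3.1  20.5  -0.6]
 [  4.2  12.7   0. ]
 [ -2.   18.6   1.1]
 [  8.2  12.4   1.6]]
20 [array([346.2, 200.3]), array([350.6, 202.3]), array([348.9, 196.4]), array([353.4, 198.5])]
-13 [array([347.2, 193. ]), array([351.5, 195. ]), array([349.8, 189.2]), array([354.2, 191.2])]
[-0.5 -1.3 -2.6] 8.693319261074066 [-0.2  0.6 -0. ]
```

The far jaw is behind the tongue, having pushed the seal about 3.5 mm to +y. The jaws sit about 3 mm too far out in x. I centre both, then squeeze.

Emit:
carry_out:
  commands: "0.002 -0.001 0.0005 0 0 0 0.535;0.0035 -0.003 0.001 0 0 0 0.535;0.0035 -0.003 0.001 0 0 0 0.535;0.0035 -0.003 0.001 0 0 0 0.535;0.0035 -0.003 0.001 0 0 0 0.535"

```text
clock: 8.95
ee_pos: [464.3, -179.8, 120.0]
orientation: [0.969, 0.116, 0.215, -0.026]
contact_force: [-0.8, 0.6, 0.4]
opening: 0.534
grasp_force: 9.4
```

Emit:
carry_out:
  commands: "0 0 0 0 0 0 0.51;0 0 0 0 0 0 0.49;0 0 0 0 0 0 0.47;0 0 0 0 0 0 0.45;0 0 0 0 0 0 0.43"

```text
clock: 9.37
ee_pos: [464.2, -179.7, 119.9]
orientation: [0.969, 0.116, 0.215, -0.026]
contact_force: [-0.2, -0.7, -0.1]
opening: 0.438
grasp_force: 8.3
```

```bash
cat st.py > a.py
cat >> a.py <<'E'
I,D=r.camera("side")
W=cv2.resize(I[160:232,320:380],(400,480),interpolation=2)
cv2.imwrite("pics/g6.png",W)
E
python3 a.py
```

```text
[ 0.5038  0.1785 -0.0123  2.2855 -0.714   0.4423 -0.2239] [ 464.175  -179.7065  119.9373] 0.4376947098708337 8.348462730646133 [-0.2032 -0.6583 -0.1085]
turn left [-0.0004 -0.0001  0.0021]
134 [-0.0324 -0.0036  0.0635]
64 [-0.0036  0.0035  0.0001]
```

Emit:
carry_out:
  commands: "0 0 0 0 0 0 0.42;0 0 0 0 0 0 0.41;0 0 0 0 0 0 0.4;0 0 0 0 0 0 0.4;0 0 0 0 0 0 0.4"

```text
clock: 9.83
ee_pos: [464.4, -180.0, 120.2]
orientation: [0.969, 0.116, 0.215, -0.026]
contact_force: [-1.8, -1.4, 3.9]
opening: 0.401
grasp_force: 12.2
```

Emit:
carry_out:
  commands: "0 0 0 0 0 0 0.39;0 0 0 0 0 0 0.38;0 0 0 0 0 0 0.37;0 0 0 0 0 0 0.36;0 0 0 0 0 0 0.36"

```text
clock: 10.25
ee_pos: [464.7, -180.3, 120.6]
orientation: [0.969, 0.116, 0.215, -0.025]
contact_force: [-5.0, -1.5, 10.2]
opening: 0.364
grasp_force: 21.7
```

Emit:
carry_out:
  commands: "0 0 0 0 0 0 0.34;0 0 0 0 0 0 0.32;0 0 0 0 0 0 0.32;0 0 0 0 0 0 0.32;0 0 0 0 0 0 0.32"

```text
clock: 10.67
ee_pos: [464.8, -180.6, 120.9]
orientation: [0.969, 0.116, 0.216, -0.025]
contact_force: [-6.2, -2.6, 12.7]
opening: 0.339
grasp_force: 30.0
```

```bash
python3 a.py
```

```text
[ 0.5041  0.1773 -0.0115  2.2845 -0.714   0.4424 -0.224 ] [ 464.7606 -180.6109  120.8901] 0.3389689333643318 29.99687522649765 [-6.1543 -2.5633 12.7159]
turn left [0.0006 0.0017 0.0032]
134 [-0.033  -0.0027  0.0626]
64 [-0.0042  0.0044 -0.0009]
```

View pics/g6.png

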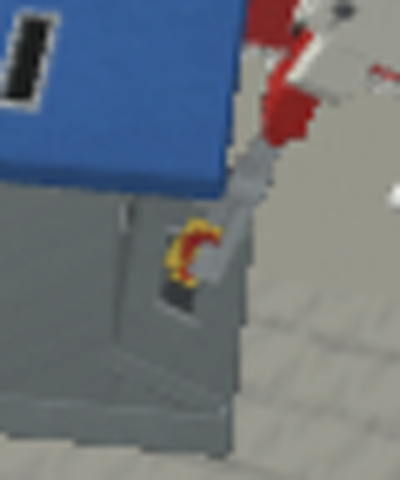

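Emit:
carry_out:
  commands: "0 0 0 0 0 0 0.38;0 0 0 0 0 0 0.42;0 0 0 0 0 0 0.46;0 0 0 0 0 0 0.5;0 0 0 0 0 0 0.535"

```text
clock: 11.13
ee_pos: [464.0, -179.3, 119.6]
orientation: [0.969, 0.116, 0.215, -0.026]
contact_force: [0.1, 0.5, -1.4]
opening: 0.519
grasp_force: 7.4
```

Emit:
carry_out:
  commands: "0 0 0 0 0 0 0.535;0 0 0 0 0 0 0.535;0 0 0 0 0 0 0.535;0 0 0 0 0 0 0.535"

```text
clock: 11.47
ee_pos: [464.2, -179.6, 119.9]
orientation: [0.969, 0.116, 0.215, -0.026]
contact_force: [-0.7, -0.7, -1.0]
opening: 0.537
grasp_force: 7.3
```

```bash
cat > b.py <<'E'
exec(open("st.py").read());y=-y;x=np.cross(y,z)
np.set_printoptions(precision=1,suppress=True)
D=np.median([r.camera("side")[1] for _ in range(4)],0);I,_=r.camera("side");np.save("sb.npy",D);cv2.imwrite("pics/sb.png",I)
P,h=cloud("side",I,D,343,188,358,210);Q=P-S;L=np.stack([Q@x,Q@y,Q@z],-1)
rd=((h[...,0]<8)|(h[...,0]>172))&(h[...,1]>130);ye=(h[...,0]>15)&(h[...,0]<35)&(h[...,1]>130)
print("red",rd.sum(),np.median(L[rd],0),L[rd].min(0),L[rd].max(0),"yel",ye.sum(),np.median(L[ye],0))
E
python3 b.py
```

```text
[ 0.5037  0.1786 -0.0124  2.2855 -0.714   0.4424 -0.2239] [ 464.1904 -179.5973  119.8889] 0.5367747319485474 7.317574918270111 [-0.7016 -0.6765 -1.0167]
turn left [-0.0006 -0.0002  0.0019]
134 [-0.0324 -0.0037  0.0636]
64 [-0.0037  0.0033  0.0001]
red 8 [3.3 3.6 4.8] [-3.5  1.7 -2.3] [6.6 5.3 7.6] yel 17 [ 5.8 -2.2 -0.2]
```

Grip load is back to 7.3 N and the cap's face moved from about y=+8.7 to +3.6, so it has snapped. Drawing off.

Emit:
carry_out:
  commands: "-0.003 -0.001 0.006 0 0 0 0.535;-0.006 -0.0015 0.013 0 0 0 0.535;-0.012 -0.003 0.026 0 0 0 0.535;-0.02 -0.005 0.044 0 0 0 0.535;-0.029 -0.007 0.064 0 0 0 0.53"

```text
clock: 12.13
ee_pos: [434.1, -186.7, 184.7]
orientation: [0.969, 0.116, 0.214, -0.026]
contact_force: [0.6, -0.4, -0.9]
opening: 0.534
grasp_force: 7.4
```

Emit:
carry_out:
  commands: "-0.01 0 0.02 0 0 0 0.53;-0.02 0 0.036 0 0 0 0.53;-0.02 0 0.036 0 0 0 0.53;-0.02 0 0.036 0 0 0 0.53"

```text
clock: 12.47
ee_pos: [415.3, -187.3, 221.4]
orientation: [0.969, 0.116, 0.216, -0.025]
contact_force: [0.8, 0.1, -1.9]
opening: 0.533
grasp_force: 7.4
```

```bash
python3 b.py; python3 -c "
import cv2;I=cv2.imread('pics/sb.png');cv2.imwrite('pics/g7.png',cv2.resize(I[140:230,310:400],(600,600),interpolation=2))"
```

```text
[ 0.5127 -0.0434  0.0676  2.2112 -0.4815  0.722  -0.4272] [ 415.3011 -187.3422  221.3516] 0.5329390631140015 7.356586754322052 [ 0.7775  0.0797 -1.8976]
turn left [0.0012 0.0024 0.003 ]
134 [ 0.0165  0.004  -0.0379]
64 [ 0.0452  0.0111 -0.1013]
red 16 [0.8 2.3 2.7] [ -8.5  -0.6 -13.8] [6.1 3.5 8.2] yel 28 [ 1.1 -2.8  0.5]
```

View pics/g7.png

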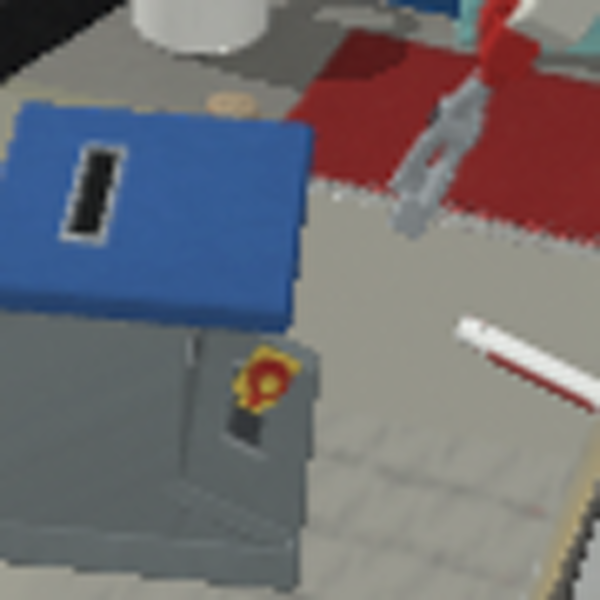

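The crop shows the cap seated with the yellow post through its centre (about side (350,197)); pliers are clear of the box. Heading back to the holder.

Emit:
carry_out:
  commands: "0 0.025 0.01 -0.01 0.04 0 0.53;0 0.05 0.015 -0.02 0.08 0 0.53;0 0.075 0.015 -0.03 0.13 0 0.53;0.01 0.1 0.015 -0.04 0.17 0 0.53;0.02 0.125 0.015 -0.05 0.21 0 0.53"

```text
clock: 13.13
ee_pos: [435.3, -60.6, 234.9]
orientation: [0.987, 0.118, 0.108, -0.013]
contact_force: [0.4, -0.7, -0.6]
opening: 0.53
grasp_force: 7.3
```

Emit:
carry_out:
  commands: "0.01 0.025 0 -0.01 0.04 0 0.53;0.02 0.05 0 -0.02 0.08 0 0.53;0.03 0.075 0 -0.03 0.13 0 0.53;0.04 0.1 0 -0.04 0.17 0 0.53;0.05 0.125 0 -0.054 0.214 0 0.53"

```text
clock: 13.55
ee_pos: [485.5, 64.5, 234.3]
orientation: [0.993, 0.119, -0.001, 0.0]
contact_force: [1.1, -0.5, -0.1]
opening: 0.531
grasp_force: 7.3
```

Emit:
carry_out:
  commands: "0.018 0.022 0 0 0 -0.05 0.53;0.036 0.044 0 0 0 -0.1 0.53;0.054 0.066 0 0 0 -0.16 0.53;0.072 0.088 0 0 0 -0.22 0.53;0.09 0.105 0 0 0 -0.267 0.53"

```text
clock: 13.97
ee_pos: [575.5, 170.8, 233.6]
orientation: [1.0, -0.015, -0.001, -0.0]
contact_force: [0.1, 0.5, -0.4]
opening: 0.534
grasp_force: 7.3
```

Emit:
carry_out:
  commands: "0 0 0 0 0 0 0.53;0 0 0 0 0 0 0.53;0 0 0 0 0 0 0.53;0 0 0 0 0 0 0.53"

```text
clock: 14.3
ee_pos: [574.7, 167.2, 234.5]
orientation: [1.0, -0.014, -0.001, 0.001]
contact_force: [0.4, -0.6, -0.9]
opening: 0.533
grasp_force: 7.3
```

```bash
cat > c.py <<'E'
from h import *
from scipy.spatial.transform import Rotation as Ro
np.set_printoptions(precision=4,suppress=True)
s=r.sense();M=Ro.from_quat(s["orientation"]).as_matrix();print(s["q"],s["ee_pos"],s["opening"],s["grasp_force"],s["contact_force"])
y=np.array([-.0265,-.99965,0]);Z=np.array([0,0,-1.]);print("turn left",Ro.from_matrix(np.c_[np.cross(y,Z),y,Z]@M.T).as_rotvec(), (np.array([575.3,168,145])-s["ee_pos"])/1000)
E
python3 c.py
```

```text
[-0.1176  0.3912 -0.3617  1.5525  0.1444  1.2258 -2.1031] [574.6769 167.2253 234.5293] 0.5329018179151256 7.32826754450798 [ 0.4282 -0.648  -0.8933]
turn left [ 0.0012 -0.0012  0.0023] [ 0.0006  0.0008 -0.0895]
```

Emit:
carry_out:
  commands: "0 0 -0.03 0 0 0 0.52;0.0005 0.0005 -0.06 0 0 0 0.52;0.0005 0.0005 -0.085 0 0 0.001 0.52;0.0005 0.0005 -0.1 0 0 0.002 0.52;0.0005 0.0005 -0.1095 0 0 0.002 0.52"

```text
clock: 14.72
ee_pos: [574.3, 167.0, 123.6]
orientation: [1.0, -0.014, -0.001, 0.001]
contact_force: [-1.0, 0.3, -0.5]
opening: 0.519
grasp_force: 7.4
```

Emit:
carry_out:
  commands: "0 0 0 0 0 0 0.52;0 0 0 0 0 0 0.52;0 0 0 0 0 0 0.52;0 0 0 0 0 0 0.52"

```text
clock: 15.05
ee_pos: [576.7, 169.0, 127.0]
orientation: [1.0, -0.013, 0.001, -0.0]
contact_force: [0.1, -0.2, -0.6]
opening: 0.522
grasp_force: 7.4
```

```bash
python3 c.py
python3 - <<'E'
from h import *
np.set_printoptions(precision=1,suppress=True)
s=r.sense();T=s["ee_pos"];B=[r.camera("side") for _ in range(4)];I=B[0][0];D=np.median([b[1] for b in B],0)
P,h=cloud("side",I,D,235,230,290,310)
m=(abs(P[...,0]-572)<25)&(abs(P[...,1]-168)<32)&(P[...,2]<T[2]-15)&(P[...,2]>38)&(h[...,1]<90)&(h[...,2]>75);g=P[m]
for a in range(48,110,6):
    k=g[(g[:,2]>=a)&(g[:,2]<a+6)]
    if len(k)>2:
        for n,w in(("near",k[k[:,1]>168]),("far",k[k[:,1]<=168])):
            if len(w):print(a,n,len(w),np.percentile(w,10,0),np.percentile(w,90,0))
cv2.imwrite("pics/g8.png",cv2.resize(I[215:315,230:300],(420,600),interpolation=2))
E
```

```text
[-0.1295  0.4818 -0.3498  1.6932  0.1909  0.9979 -2.1437] [576.6642 169.0198 127.0087] 0.5216962303364032 7.356515452265739 [ 0.0701 -0.1598 -0.6499]
turn left [-0.0003  0.0022  0.0003] [-0.0014 -0.001   0.018 ]
54 near 7 [572.3 188.3  57.4] [583.5 190.5  59.7]
54 far 3 [572.2 161.6  58. ] [581.4 163.4  58.7]
60 near 14 [572.1 186.9  61.6] [583.6 190.3  65.5]
60 far 12 [571.4 159.5  60.2] [579.5 164.1  65.3]
66 near 13 [571.9 187.9  67.2] [584.1 189.4  71.4]
66 far 11 [571.8 159.6  67.1] [578.1 164.3  71.6]
72 near 15 [571.5 183.8  72.3] [582.8 188.2  76.6]
72 far 2 [575.9 163.6  72.7] [577.6 163.6  74.6]
78 near 12 [571.6 182.9  78.1] [577.6 186.4  82.8]
78 far 1 [577.5 163.5  78.3] [577.5 163.5  78.3]
84 near 9 [571.6 180.6  84.8] [576.5 183.9  89.1]
90 near 11 [570.9 177.   90.5] [576.4 180.9  95.3]
96 near 11 [570.8 176.   98. ] [582.2 180.7 101.8]
102 near 24 [570.7 174.7 103. ] [584.4 180.2 107.1]
102 far 4 [570.4 165.5 102.5] [580.6 167.4 107.4]
108 near 21 [571.5 169.3 108.4] [579.4 177.1 111.3]
108 far 1 [571.4 167.8 111.5] [571.4 167.8 111.5]
```

View pics/g8.png

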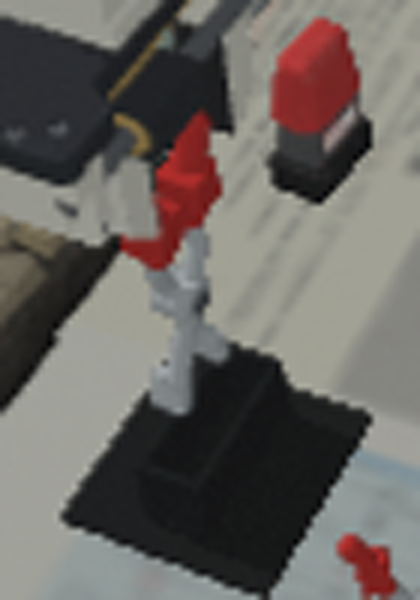

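The crop shows the pliers upright right above the pocket, a little to +x. I let it settle before trimming.

Emit:
carry_out:
  commands: "-0.001 0 0 0 0 0 0.52;-0.001 0 0 0 0 0 0.52;-0.001 0 0 0 0 0 0.52;-0.001 0 0 0 0 0 0.52;-0.001 0 0 0 0 0 0.52"

```text
clock: 15.67
ee_pos: [574.7, 168.8, 125.4]
orientation: [1.0, -0.013, -0.0, 0.0]
contact_force: [-0.8, -0.3, -1.5]
opening: 0.521
grasp_force: 7.4
```

Emit:
carry_out:
  commands: "0 0 0 0 0 0 0.52;0 0 0 0 0 0 0.52"

```text
clock: 15.83
ee_pos: [574.7, 168.8, 125.5]
orientation: [1.0, -0.013, -0.0, 0.0]
contact_force: [-0.5, -0.2, -1.7]
opening: 0.522
grasp_force: 7.4
```

Run:
```python
from h import *
np.set_printoptions(precision=1,suppress=True)
B=[];E=[]
for _ in range(8): B.append(r.camera("side"));E.append(r.sense()["ee_pos"])
E=np.array(E);T=E.mean(0);print(E.min(0),E.max(0),T);I=B[0][0];D=np.median([b[1] for b in B],0)
P,h=cloud("side",I,D,235,230,290,310)
m=(abs(P[...,0]-572)<25)&(abs(P[...,1]-168)<32)&(P[...,2]<T[2]-15)&(P[...,2]>50)&(h[...,1]<90)&(h[...,2]>75);g=P[m];g=g[(g[:,2]<73)]
n=g[g[:,1]>175];print("near jaw",np.percentile(n,[5,50,95],axis=0))
# holder rim from this camera: dark points with z 33..39
d=P[(h[...,2]<60)&(abs(P[...,2]-36)<4)&(abs(P[...,0]-575)<25)&(abs(P[...,1]-168)<45)];print("rim",len(d),np.percentile(d,[3,97],axis=0),cv2.minAreaRect(d[:,:2].astype(np.float32)))
```

```text
[574.7 168.7 125.5] [574.8 168.8 125.5] [574.8 168.8 125.5]
near jaw [[569.8 183.6  57.6]
 [575.  188.6  65.4]
 [582.5 190.1  72.2]]
rim 100 [[561.1 139.2  32.2]
 [588.6 202.2  34.8]] ((574.8773193359375, 170.1337890625), (64.94984436035156, 28.28096580505371), 88.48099517822266)
```

Emit:
carry_out:
  commands: "-0.001 0 -0.003 0 0 0 0.52;-0.001 0 -0.008 0 0 0 0.52;-0.001 0 -0.013 0 0 0 0.52;-0.001 0 -0.018 0 0 0 0.52;-0.001 0 -0.022 0 0 0 0.52"

```text
clock: 16.65
ee_pos: [573.4, 168.6, 102.5]
orientation: [1.0, -0.013, -0.0, 0.0]
contact_force: [0.2, -0.7, -1.1]
opening: 0.526
grasp_force: 7.4
```

Emit:
carry_out:
  commands: "0 0 -0.003 0 0 0 0.52;0 0 -0.006 0 0 0 0.52;0 0 -0.009 0 0 0 0.52;0 0 -0.012 0 0 0 0.52;0 0 -0.015 0 0 0 0.52"

```text
clock: 17.07
ee_pos: [573.9, 168.8, 88.3]
orientation: [1.0, -0.013, 0.0, 0.0]
contact_force: [0.4, -0.4, -1.4]
opening: 0.519
grasp_force: 7.4
```

Emit:
carry_out:
  commands: "0 0 -0.004 0 0 0 0.52;0 0 -0.008 0 0 0 0.52;0 0 -0.011 0 0 0 0.52;0 0 -0.013 0 0 0 0.52;0 0 -0.015 0 0 0 0.52"

```text
clock: 17.48
ee_pos: [573.7, 168.8, 73.3]
orientation: [1.0, -0.013, -0.0, 0.0]
contact_force: [-0.7, 0.6, 8.9]
opening: 0.52
grasp_force: 9.6
```

Emit:
carry_out:
  commands: "0 0 0 0 0 0 0.52;0 0 0 0 0 0 0.52;0 0 0 0 0 0 0.52;0 0 0 0 0 0 0.52"

```text
clock: 17.82
ee_pos: [573.8, 168.7, 73.6]
orientation: [1.0, -0.013, -0.0, 0.0]
contact_force: [-0.3, 0.7, -0.1]
opening: 0.519
grasp_force: 7.6
```

Seated on the floor. Opening gently.

Emit:
carry_out:
  commands: "0 0 0 0 0 0 0.55;0 0 0 0 0 0 0.58;0 0 0 0 0 0 0.61;0 0 0 0 0 0 0.64;0 0 0 0 0 0 0.68"

```text
clock: 18.23
ee_pos: [573.7, 168.7, 73.4]
orientation: [1.0, -0.013, -0.0, 0.0]
contact_force: [-0.4, 0.1, -1.3]
opening: 0.664
grasp_force: 6.8
```

Emit:
carry_out:
  commands: "0 0 0 0 0 0 0.75;0 0 0 0 0 0 0.82;0 0 0 0 0 0 0.9;0 0 0 0 0 0 0.9;0 0 0 0 0 0 0.9"

```text
clock: 18.65
ee_pos: [573.9, 168.8, 73.6]
orientation: [1.0, -0.013, 0.0, 0.0]
contact_force: [-0.8, 0.3, 0.4]
opening: 0.899
grasp_force: 0.0
```

Emit:
carry_out:
  commands: "0 0 0.01 0 0 0 0.9;0 0 0.025 0 0 0 0.9;0 0 0.045 0 0 0 0.9;0 0 0.07 0 0 0 0.9;0 0 0.1 0 0 0 0.9"

```text
clock: 19.07
ee_pos: [572.9, 168.5, 174.3]
orientation: [1.0, -0.013, -0.001, 0.0]
contact_force: [-0.1, 0.4, 0.1]
opening: 0.903
grasp_force: 0.0
```

Emit:
carry_out:
  commands: "-0.03 -0.02 0.02 0 0 0 0.9;-0.06 -0.05 0.03 0 0 0 0.9;-0.09 -0.08 0.03 0 0 0 0.9;-0.11 -0.11 0.03 0 0 0 0.9;-0.13 -0.14 0.03 0 0 0 0.9"

```text
clock: 19.48
ee_pos: [442.2, 27.6, 204.5]
orientation: [1.0, -0.013, 0.001, 0.0]
contact_force: [1.2, -1.8, 0.3]
opening: 0.898
grasp_force: 0.0
```

Emit:
carry_out:
  commands: "0 0 0 0 0 0 0.9;0 0 0 0 0 0 0.9;0 0 0 0 0 0 0.9;0 0 0 0 0 0 0.9;0 0 0 0 0 0 0.9"

```text
clock: 19.9
ee_pos: [444.4, 30.0, 203.6]
orientation: [1.0, -0.012, 0.0, -0.0]
contact_force: [-1.2, 0.2, -0.7]
opening: 0.9
grasp_force: 0.0
```

Run:
```python
from h import *
np.set_printoptions(precision=1,suppress=True)
I,D=r.camera("side");A,_=r.camera("top")
W=np.zeros((600,800,3),np.uint8);W[:,:400]=cv2.resize(I[180:315,230:320],(400,600),interpolation=2);W[:,400:]=cv2.resize(A[160:280,180:260],(400,600),interpolation=2);cv2.imwrite("pics/g9.png",W)
P,h=cloud("side",I,D,235,240,285,310);k=((h[...,0]<8)|(h[...,0]>172))&(h[...,1]>130)&(h[...,2]>80)&(abs(P[...,0]-575)<40);R=P[k];print(len(R),np.percentile(R,[3,50,97],axis=0));print(r.sense()["opening"],r.sense()["contact_force"])
```

```text
218 [[566.2 141.1  76.2]
 [571.6 158.7  93.3]
 [579.9 204.7 111. ]]
0.8979649521954415 [-0.3 -0.2 -0.5]
```

View pics/g9.png

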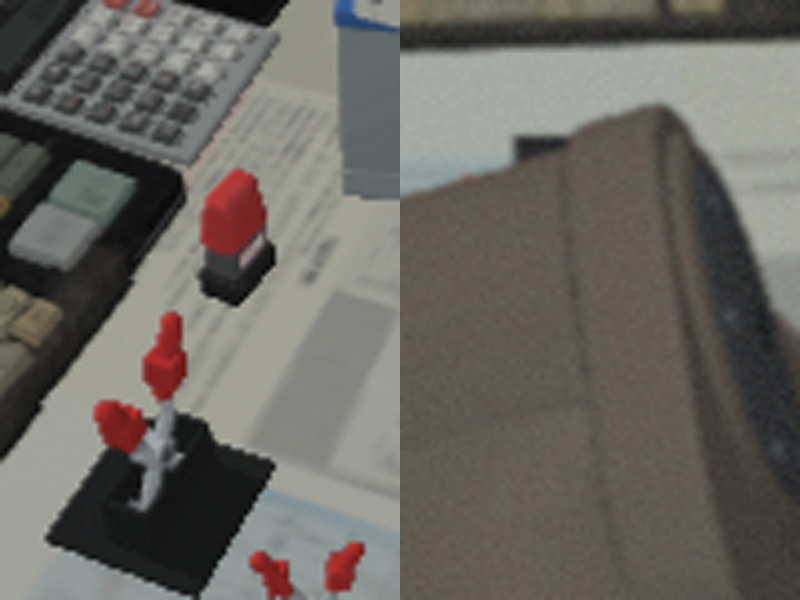

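The pliers stand in the holder as at the start, handles up and open (side about (265,275)). The stamp is untouched, the seal is snapped and the gripper is clear.

```bash
python3 -c "
from bench import r
print(r.sign_off())"
```

```text
the job is handed in; nothing more can be done
None
```

The seal's red cap is snapped home (confirmed in the side camera), the pliers are back in their holder jaws down and released, the date stamp and coin roll were not touched, and the job was handed in at about 20 s of the 54 s allowed.

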